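# Pack the screen lifter under the cantilever tray of a repair case

## Task

Raise the tray of the repair case by its bar handle, all the way up and back until it stays up by itself, and stand the two-cup screen lifter upright in the empty compartment underneath, setting it down gently. Then lower the tray by its handle until it is fully closed again, without letting it fall, and let go; leave the other things on the desk where they are.

Things in the scene. Friction and masses are not known exactly. Their poses are not given: they have to be found in the camera images.
- case: grey repair case, fixed, 152 (x) by 200 (y) mm, walls and floor 4 mm. Origin: centre of its underside, on the desk; x points from its low front wall (40 mm high) to its rear wall. Rear and side walls 70 mm high. A 60 mm wall along x at y = 0 makes two compartments, 144 x 94 mm inside, centred at case y = -49 and +49 mm. Its front faces the robot's right (yaw about 1.57). Link ears stand out to 11 mm beyond the side walls, rear half
- brick: black power brick 126 x 78 x 46 mm, fixed in the occupied compartment of the case, its top 50 mm above the desk. Origin: centre of its underside
- liner: grey fabric pad 138 x 88 x 4 mm, fixed on the floor of the empty compartment, centred in it; which compartment it is varies. Origin: centre of its underside, 4 mm above the desk; axes as those of the case. The lifter stands on it, its underside then 8 mm above the desk
- tray: the tray, 152 x 200 x 32 mm, covering the whole case when closed, its underside then 72 mm above the desk. Fully up, its underside is 142 mm above the desk and it still overhangs the case from its middle to the rear: a gripper pointing straight down at the middle hits it, one leaning back 35 degrees to the case's front clears it. Origin: on the link axis, 10 mm above its underside
- lift_arm (a joint): angle q of the links that carry the tray: 0 = closed, 1.66 rad = fully up (stop). The tray stays level and follows an arc: from closed it moves 70*(1-cos q) mm along case +x and 70*sin q mm up. Beyond about 1.4 rad it stays up by itself; lower down it falls shut if let go (0.3 kg, slight friction)
- tray_handle (a point): middle of the tray's handle, a round aluminium bar 12 mm thick, 92 mm free length along case y, on two posts, 55 mm above the tray's underside; what lies in the tray is lower than its 32 mm walls. Closed: over the case's centre, 127 mm above the desk; at the stop 76 mm farther along case +x and 70 mm higher
- lifter: two-cup screen lifter, loose, 0.15 to 0.31 kg, 124 long, 50 wide, 52 mm high: two grey cups (50 mm across) 74 mm apart along its x axis, joined by a bar handle. Both ends are alike; the cups do not stick. Origin: centre of the underside. It fits its compartment only with its length along case x, with 10 mm of room at each end and 22 mm at each side
- lifter_handle (a point): middle of the lifter's bar handle, 45 mm above its underside: aluminium, along the lifter's x, 14 mm wide and 14 mm tall, 56 mm free between the cup necks
- puller: bystander: single grey suction cup, 68 mm across, with a wire triangle grip, 66 mm high. Origin: centre of underside
- sleeve: bystander: black rubber ring 76 mm across with a lug, 22 mm high, lying flat. Origin: centre of underside
- cover: bystander: steel disc 72 mm across, 11 mm high. Origin: centre of underside
- speaker: bystander: round black speaker 76 mm across, 21 mm high. Origin: centre of underside
- driver: bystander: screwdriver 170 mm long, lying along its x axis. Origin: under its middle
- cleaner: bystander: white bottle 52 mm across, 130 mm high. Origin: centre of underside
- mug: bystander: white mug 80 mm across, 92 mm high, handle at its +y. Origin: centre of underside
Mind the look-alikes: they are no part of the job. What is shaped like the lifter but yellow is not meant.

How it is judged:
By the outcome, as a careful person would: the job done as asked, in the order asked, and still so for the second after the job is handed in, with the robot touching nothing.
It also fails if it takes over 70 s, if anything falls off the work surface, if the arm or the gripper's body presses on something with over 40 N, if the wrist force passes 120 N, or if a joint passes its speed limit or range.

## Robot

A 6-joint arm with a two-finger parallel gripper is mounted at the origin on the work surface. World frame = base frame: x ahead of the robot, y to its left, z up, the work surface at z = 0. Lengths are in m, angles in rad, forces in N, time in s.
With the tool pointing down it reaches from about 0.325 to 0.775 m from the base axis. Payload 5.5 kg.
Tool frame: the origin (TCP) lies on the centre line of the jaws, within the pads' length; the fingertips stand 25 mm ahead of it and the grasp point (between the pads) lies 6 mm ahead of it (env.nose_length is the distance from the TCP to the fingertips, in m); z points along the fingers, y is the line along which they close (so a half turn about z gives the same grasp; the last joint's range is limited). The gripper opens to 85 mm and grips with 20 to 120 N. Pads are 22 mm wide; open, the fingers measure 114 mm over their backs; the gripper's body (76 mm by 85 mm) begins 54 mm behind the grasp point. The pads swing forward as they close: fully open they stand 13 mm farther back than shut.
Start: joints at [1.22, 0.091, 1.231, -0, 1.82, -0.057], TCP at [0.174, 0.574, 0.256] pointing down, gripper open.
Joint ranges: [-2.87, 2.87], [-0.86, 2.18], [0.17, 2.46], [-1.51, 4.65], [0.06, 2.69], [-2.65, 2.65]. Speed limits (rad/s): [2.57, 2.57, 3.01, 3.14, 3.14, 3.14].

## Interface

Orientations are given as a unit quaternion [w, x, y, z].
In Python, from bench import env, monitor, optics, workorder, spotter gives the robot as it stands. Calls block until the motion is done:
- env.goto(position, orientation): joint-space move of the TCP to a pose.
- env.move_l(position, feed=0.15, ori=None, threshold=None): straight line of the TCP; ori=None keeps the orientation; feed is the mean speed in m/s. With threshold (N) it stops when the force on the tool has changed by that much, and returns True; else False.
- env.move_j(angles): joint-space move.
- env.ungrasp() and env.clamp(effort=None): open the fingers fully, or close them until they stop; effort is the grip in N (None keeps the last).
- env.dwell(seconds).
- env.ik(position, orientation): joint angles nearest the present ones, or None.
- monitor.get_obs(): the state.
- optics.camera(name): name is "scene" or "side" or "wrist"; returns the picture (384x512x3 uint8, red, green, blue); there is no depth.
- optics.camera_params(name): a dict with "intrinsics" (3x3 intrinsics, pixels), "k1" (the pictures are not rectified: a ray, as slopes to the right and down, at radius r is drawn at 1 + k1 r^2 times it, then the intrinsics apply), "rvec" (rotation vector, rad) and "tvec" (3), from world to camera coordinates, as OpenCV has them; the wrist camera has in their place "tool_from_camera" (4x4, takes a point from camera to tool coordinates, whose origin is the TCP and whose axes are the flange's). Camera axes: x right, y down, z forward; pixel columns grow to the right and rows downward; lengths in m; the calibration is good to about 2 mm. A picture is of the moment at which its call begins: read the wrist's pose just before it. camera_params takes no time and is no camera call.
A pose or a line that the arm cannot do raises env.IKError and nothing moves.
- workorder.sign_off(): hands the job in; it is judged then, once.
Trained networks look in the newest picture that a camera, given by its name, has taken for a name from the list of things; names that differ only in an ending like _2 or _b are one class to them, and where a whole thing is asked for, a point or a joint stands for the part that bears it (a point fixed in the world has none). Each returns a list of dicts, best first, with "p" (0 to 1); they miss things now and then, are a little off and sometimes report something else, mostly with a low value. They report only what shows in the picture. A call takes as long as a camera call. They do not tell look-alikes from the thing itself.
- spotter.search_frame(camera, label): "xy" ([column, row] in pixels, amid what is visible of it).
The state is a dict: "clock": time; "joints": joint angles; "dq": joint speeds; "joint_efforts": joint torques, N m; "tool_pos": TCP position; "tool_rot": TCP orientation; "wrist_force": force on the tool from outside, world axes, zero at the start; "torque": the same for the moment, N m; "finger_gap": opening from 0.0 (shut) to 1.0 (fully open); "gripper_force": force on a finger pad.
Only numpy, scipy, OpenCV 4.12 (cv2) and the standard library are available. Lean on these libraries where they do the work, as an engineer would, in place of code of your own. Each camera call takes 0.05 s, during which the arm holds its last target. There are 200 camera calls.

## Working session

There is one attempt and no reset: what is moved stays moved. The work goes in short steps, each a Python script; the robot and the scene stay as the last script left them, time stands still between calls to the robot, and variables do not carry over. Pictures are saved under pics/ and viewed, at most 10 in all, crops included, and the job is handed in when it is done.

```bash
ls; mkdir -p pics; cat > h.py <<'E'
import numpy as np, cv2
from scipy.spatial.transform import Rotation as R
from bench import env, monitor, optics, workorder, spotter
def q2R(q): return R.from_quat([q[1],q[2],q[3],q[0]])
def R2q(r):
    x,y,z,w=r.as_quat(); return [w,x,y,z]
def cam(name,pose=None):
    p=optics.camera_params(name)
    if name=='wrist':
        o=pose or monitor.get_obs()
        T=np.eye(4);T[:3,:3]=q2R(o['tool_rot']).as_matrix();T[:3,3]=o['tool_pos']
        W=T@np.array(p['tool_from_camera']); Rc=W[:3,:3].T; return p,Rc,-Rc@W[:3,3]
    Rc=cv2.Rodrigues(np.array(p['rvec'],float))[0]; return p,Rc,np.array(p['tvec'],float).ravel()
def undist(p,px):
    K=np.array(p['intrinsics'],float);return cv2.undistortPoints(np.array([[px]],float),K,np.array([p['k1'],0,0,0,0.]))[0,0]
def ray(name,px,pose=None):
    p,Rc,t=cam(name,pose);u=undist(p,px);d=Rc.T@np.array([u[0],u[1],1]);return -Rc.T@t,d
def onz(name,px,z,pose=None):
    o,d=ray(name,px,pose);return o+d*(z-o[2])/d[2]
def proj(name,P,pose=None):
    p,Rc,t=cam(name,pose);P=np.atleast_2d(P).astype(float)
    return cv2.projectPoints(P,cv2.Rodrigues(Rc)[0],t,np.array(p['intrinsics'],float),np.array([p['k1'],0,0,0,0.]))[0][:,0]
def tri(obs):
    A=np.zeros((3,3));b=np.zeros(3)
    for o,d in obs:
        d=d/np.linalg.norm(d);M=np.eye(3)-np.outer(d,d);A+=M;b+=M@o
    return np.linalg.solve(A,b)
def snap(name,fn):
    im=optics.camera(name);cv2.imwrite('pics/'+fn,im[:,:,::-1]);return im
def st():
    o=monitor.get_obs();print('t%.2f pos%s F%s gap%.3f gf%.1f'%(o['clock'],np.round(o['tool_pos'],4),np.round(o['wrist_force'],1),o['finger_gap'],o['gripper_force']));return o
E
cat > a.py <<'E'
from h import *
a=snap('scene','s0.png');
for l in ['lifter','lifter_handle','tray_handle','tray','case','puller','mug','cleaner','speaker','sleeve','cover','driver']:
    print('scene',l,[(np.round(r['xy']).tolist(),round(r['p'],2)) for r in spotter.search_frame('scene',l)][:4])
b=snap('side','d0.png')
for l in ['lifter','lifter_handle','tray_handle','tray','liner','brick']:
    print('side',l,[(np.round(r['xy']).tolist(),round(r['p'],2)) for r in spotter.search_frame('side',l)][:4])
cv2.imwrite('pics/both.png',cv2.resize(np.vstack([a,b])[:,:,::-1],(400,600)) )
st()
for c in ('scene','side'):
    p,Rc,t=cam(c);print(c,-Rc.T@t,Rc[2])
print(optics.camera_params('wrist'))
E
python3 a.py
```

```text
pics
scene lifter [([224.0, 234.0], 0.93), ([127.0, 271.0], 0.91), ([208.0, 285.0], 0.76), ([142.0, 217.0], 0.59)]
scene lifter_handle [([210.0, 284.0], 0.97), ([222.0, 236.0], 0.95), ([143.0, 218.0], 0.91), ([126.0, 275.0], 0.73)]
scene tray_handle [([275.0, 173.0], 0.93), ([257.0, 141.0], 0.53)]
scene tray [([275.0, 175.0], 0.79)]
scene case [([276.0, 178.0], 0.85)]
scene puller [([167.0, 253.0], 0.88), ([210.0, 284.0], 0.34)]
scene mug [([308.0, 130.0], 0.92)]
scene cleaner [([302.0, 243.0], 0.71), ([276.0, 174.0], 0.4)]
scene speaker [([278.0, 270.0], 0.92)]
scene sleeve [([154.0, 301.0], 0.89), ([171.0, 254.0], 0.4)]
scene cover [([196.0, 210.0], 0.71), ([154.0, 301.0], 0.19)]
scene driver [([258.0, 144.0], 0.5)]
side lifter [([252.0, 256.0], 0.97), ([168.0, 292.0], 0.77), ([297.0, 285.0], 0.74), ([227.0, 337.0], 0.53)]
side lifter_handle [([294.0, 285.0], 0.81), ([170.0, 291.0], 0.68), ([255.0, 254.0], 0.64), ([230.0, 334.0], 0.62)]
side tray_handle [([228.0, 289.0], 0.74)]
side tray [([249.0, 182.0], 0.73)]
side liner [([266.0, 201.0], 0.55)]
side brick [([247.0, 183.0], 0.68)]
t1.00 pos[0.1738 0.5743 0.2563] F[0.3 0.4 0.2] gap0.999 gf0.0
scene [ 0.9504722  -0.60493319  0.99548291] [-0.35911757  0.53661432 -0.76359651]
side [ 0.33758465 -1.23811485  0.84383005] [ 0.14525537  0.85628474 -0.49565847]
{'intrinsics': array([[271.51947433,   0.        , 257.69927638],
       [  0.        , 271.51947433, 193.61142888],
       [  0.        ,   0.        ,   1.        ]]), 'k1': -0.04430839216840422, 'tool_from_camera': array([[-1.88189259e-04, -9.49862748e-01, -3.12667113e-01,
         7.95619705e-02],
       [ 9.99999078e-01,  2.41792943e-04, -1.33643475e-03,
         3.42058886e-04],
       [ 1.34503028e-03, -3.12667076e-01,  9.49861827e-01,
        -1.17918450e-01],
       [ 0.00000000e+00,  0.00000000e+00,  0.00000000e+00,
         1.00000000e+00]])}
```

```bash
python3 - <<'E'
import cv2,numpy as np
a=cv2.imread('pics/s0.png')[100:320,95:345];cv2.imwrite('pics/c1.png',cv2.resize(a,None,fx=2.7,fy=2.7,interpolation=cv2.INTER_CUBIC))
a=cv2.imread('pics/d0.png')[130:360,130:370];cv2.imwrite('pics/c2.png',cv2.resize(a,None,fx=2.6,fy=2.6,interpolation=cv2.INTER_CUBIC))
E
```

```text
(no output)
```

View pics/c1.png

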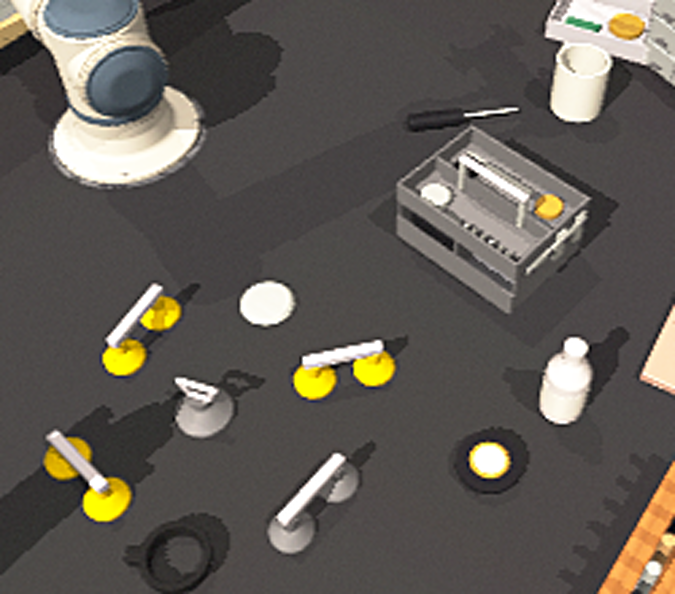

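View pics/c2.png

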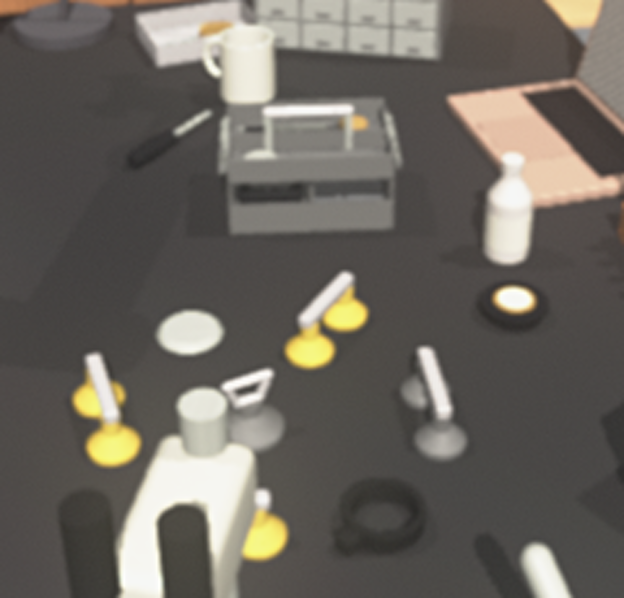

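The grey two-cup lifter is at scene pixel (211,282) and side pixel (296,282). The candidates are yellow at (142,222), (127,274) and (222,237), and grey at (211,282); only that last one fits, because its cups are grey. The puller at (171,252) has a single cup. The case front, with its opening, faces −y.

```bash
cat > b.py <<'E'
from h import *
S=lambda x,y:(x/2.7+95-.3,y/2.7+100-.3)
D=lambda x,y:(x/2.6+130-.3,y/2.6+130-.3)
H=[(S(462,156),D(268,111)),(S(525,197),D(352,110))]
L=[(S(282,522),D(443,411)),(S(340,458),D(426,352))]
for nm,E,z in(('tray',H,.13),('lift',L,.05)):
    for s,d in E:
        print(nm,onz('scene',s,z).round(4),onz('side',d,z).round(4),tri([ray('scene',s),ray('side',d)]).round(4))
# other things on ground
for n,p,z in [('sleeve',(154,301),.01),('puller',(171,252),.02),('cover',(196,211),.005),('speaker',(277,271),.01),('cleaner',(302,243),.06),('mug',(308,130),.05),('Y1',(222,237),.045),('Y2',(142,217),.045),('Y3',(126,274),.045)]:
    print(n,onz('scene',p,z).round(3))
E
python3 b.py
```

```text
tray [0.5068 0.1414 0.13  ] [0.5103 0.142  0.13  ] [0.5092 0.1379 0.133 ]
tray [0.6107 0.1275 0.13  ] [0.6123 0.1246 0.13  ] [0.6118 0.1262 0.1302]
lift [ 0.6112 -0.3499  0.05  ] [ 0.6055 -0.3483  0.05  ] [ 0.608  -0.3474  0.0469]
lift [ 0.6152 -0.2575  0.05  ] [ 0.6117 -0.2583  0.05  ] [ 0.6133 -0.2556  0.047 ]
sleeve [ 0.507 -0.433  0.01 ]
puller [ 0.44 -0.29  0.02]
cover [ 0.391 -0.116  0.005]
speaker [ 0.746 -0.146  0.01 ]
cleaner [ 0.769 -0.044  0.06 ]
mug [0.519 0.447 0.05 ]
Y1 [ 0.547 -0.165  0.045]
Y2 [ 0.285 -0.258  0.045]
Y3 [ 0.397 -0.428  0.045]
```

```bash
cat >> h.py <<'E'
def ori(xax,zax):
    z=np.array(zax,float);z/=np.linalg.norm(z);x=np.array(xax,float);x-=z*(x@z);x/=np.linalg.norm(x)
    return R.from_matrix(np.c_[x,np.cross(z,x),z])
E
cat > c.py <<'E'
from h import *
yaw=1.44;cx=np.array([np.cos(yaw),np.sin(yaw),0]);cy=np.array([-cx[1],cx[0],0])
P=np.array([.5605,.1325,.26])
print([(s,env.ik(P,R2q(ori(s*cy,[0,0,-1])))) for s in(1,-1)])
# lean reach
for th in (35,40,45):
  t=np.radians(th);z=np.sin(t)*cx-np.cos(t)*np.array([0,0,1])
  for s in (1,-1):
    for sy in(1,-1):
      o=ori(s*(np.cos(t)*cx+np.sin(t)*np.array([0,0,1])),z)
      p=np.array([.5605,.1325,.055])+sy*.049*cy-.02*z
      q=[env.ik(p+d,R2q(o)) for d in(0*z,-.15*z)]+[env.ik(np.array([.611,-.302,.045])-.02*z,R2q(o))]
      print(th,s,sy,[None if k is None else np.round(k,2).tolist() for k in q])
o0=ori((1 if env.ik(P,R2q(ori(cy,[0,0,-1]))) is not None else -1)*cy,[0,0,-1])
a=[(s,env.ik(P,R2q(ori(s*cy,[0,0,-1])))) for s in(1,-1)];j=np.array(monitor.get_obs()['joints'])
s=min([k for k in a if k[1] is not None],key=lambda k:np.abs(np.array(k[1])-j).max())[0]
env.goto(P,R2q(ori(s*cy,[0,0,-1])));print(s);o=st()
snap('wrist','w1.png');print(spotter.search_frame('wrist','tray_handle')[:3])
E
python3 c.py
```

```text
[(1, array([ 1.73067147e-01,  2.67676226e-02,  1.29093870e+00, -4.44089210e-16,
        1.82388633e+00, -1.26693285e+00])), (-1, array([ 1.73067147e-01,  2.67676226e-02,  1.29093870e+00, -4.44089210e-16,
        1.82388633e+00,  1.87465980e+00]))]
35 1 1 [[-0.18, -0.12, 1.87, 0.62, 1.45, -0.14], [-0.35, -0.19, 1.71, 0.6, 1.73, -0.15], [-0.74, 0.62, 1.03, 0.51, 1.84, -0.56]]
35 1 -1 [[-0.17, 0.15, 1.6, 0.62, 1.44, -0.13], [-0.31, 0.08, 1.45, 0.61, 1.71, -0.13], [-0.74, 0.62, 1.03, 0.51, 1.84, -0.56]]
35 -1 1 [None, None, [-0.74, 0.62, 1.03, 0.51, 1.84, 2.58]]
35 -1 -1 [None, None, [-0.74, 0.62, 1.03, 0.51, 1.84, 2.58]]
40 1 1 [[-0.22, -0.1, 1.89, 0.7, 1.46, -0.21], [-0.42, -0.16, 1.73, 0.68, 1.75, -0.22], [-0.77, 0.67, 1.0, 0.57, 1.89, -0.57]]
40 1 -1 [[-0.21, 0.16, 1.62, 0.7, 1.46, -0.2], [-0.37, 0.1, 1.47, 0.68, 1.72, -0.19], [-0.77, 0.67, 1.0, 0.57, 1.89, -0.57]]
40 -1 1 [None, None, [-0.77, 0.67, 1.0, 0.57, 1.89, 2.57]]
40 -1 -1 [None, None, [-0.77, 0.67, 1.0, 0.57, 1.89, 2.57]]
45 1 1 [[-0.27, -0.07, 1.9, 0.78, 1.48, -0.28], [-0.47, -0.12, 1.75, 0.75, 1.77, -0.29], [-0.79, 0.72, 0.96, 0.64, 1.93, -0.57]]
45 1 -1 [[-0.24, 0.19, 1.63, 0.78, 1.48, -0.26], [-0.42, 0.14, 1.49, 0.76, 1.73, -0.25], [-0.79, 0.72, 0.96, 0.64, 1.93, -0.57]]
45 -1 1 [None, None, [-0.79, 0.72, 0.96, 0.64, 1.93, 2.57]]
45 -1 -1 [None, None, [-0.79, 0.72, 0.96, 0.64, 1.93, 2.57]]
1
t3.11 pos[0.5603 0.1334 0.26  ] F[-0.3  0.1  0. ] gap0.999 gf0.0
[{'xy': [262.1, 171.2], 'p': 0.58}]
```

View pics/w1.png

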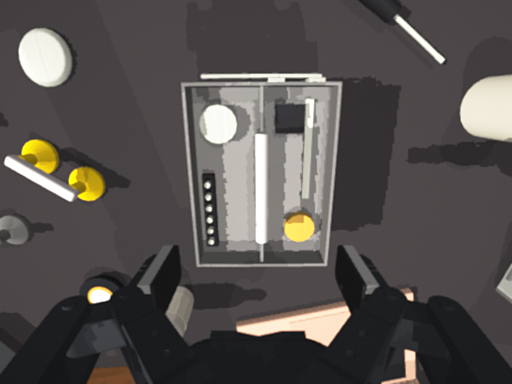

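```bash
cat > d.py <<'E'
from h import *
C=[onz('wrist',p,.104) for p in((182,83),(341,83),(328,266),(196,266))]
H=[onz('wrist',p,.13) for p in((262,134),(261.5,244))]
print(np.round(C,4),np.mean(C,0).round(4));print(np.round(H,4),np.mean(H,0).round(4))
# case x dir is image right
for a,b in((0,1),(3,2)): v=C[b]-C[a];print('x',np.linalg.norm(v),np.arctan2(v[1],v[0]))
for a,b in((3,0),(2,1)): v=C[b]-C[a];print('y',np.linalg.norm(v),np.arctan2(-v[0],v[1]))
v=H[0]-H[1];print('h',np.linalg.norm(v),np.arctan2(-v[0],v[1]))
E
python3 d.py
```

```text
[[0.4523 0.0751 0.104 ]
 [0.4717 0.2243 0.104 ]
 [0.67   0.2021 0.104 ]
 [0.65   0.0487 0.104 ]] [0.561  0.1376 0.104 ]
[[0.5069 0.1442 0.13  ]
 [0.6167 0.1299 0.13  ]] [0.5618 0.137  0.13  ]
x 0.15042442555524244 1.441608820065137
x 0.1546545161077626 1.441402868659336
y 0.19942838017053952 1.4378325859044
y 0.19948911310878817 1.4590392292534855
h 0.11076214662133467 1.4414928670833624
```

```bash
cat >> h.py <<'E'
YAW=1.442;CX=np.array([np.cos(YAW),np.sin(YAW),0]);CY=np.array([-CX[1],CX[0],0]);CO=np.array([.5612,.137,0]);Z=np.array([0,0,1.])
DOWN=R2q(ori(CY,[0,0,-1]))
def arc(q,h=.136): return CO+h*Z+.07*(1-np.cos(q))*CX+.07*np.sin(q)*Z
E
cat > e.py <<'E'
from h import *
env.move_l(CO+.19*Z,.15,DOWN)
print(env.move_l(CO+.136*Z,.08,threshold=12));st()
env.clamp(60);st()
env.move_l(arc(.15),.05);st()
for i,q in enumerate(np.linspace(.3,1.6,10)):
    if env.move_l(arc(q),.08,threshold=30): print('stop',q);break
    if i%3==0: st()
print(env.move_l(arc(1.68),.03,threshold=10));st()
snap('side','d1.png')
E
python3 e.py
```

```text
False
t4.65 pos[0.5614 0.137  0.1364] F[ 0.1  0.2 -0.6] gap0.999 gf0.0
t5.33 pos[0.5613 0.1371 0.1363] F[0.2 0.1 1.1] gap0.116 gf58.4
t5.69 pos[0.5613 0.1378 0.1467] F[ 0.9 -1.4 -2. ] gap0.111 gf58.8
t5.97 pos[0.5616 0.1402 0.1571] F[ 0.5  0.1 -2.1] gap0.118 gf58.9
t6.80 pos[0.5635 0.155  0.1833] F[-1.2 -0.5 -1.1] gap0.118 gf59.3
t7.62 pos[0.5666 0.1795 0.2007] F[-3.1  0.1  1. ] gap0.113 gf59.6
t8.45 pos[0.5704 0.209  0.2062] F[-4.2  2.2  3.5] gap0.113 gf59.8
True
t8.72 pos[0.5707 0.2128 0.2059] F[-0.7 -1.6  4.4] gap0.119 gf59.9
```

```bash
cat > f.py <<'E'
from h import *
env.ungrasp()
p=np.array(monitor.get_obs()['tool_pos']);env.move_l(p+.1*Z,.2);st()
t=np.radians(40);z=np.sin(t)*CX-np.cos(t)*Z
# go leaned, above the front of lifter for a look
yl=np.arctan2(.092,.005);L=np.array([np.cos(yl),np.sin(yl),0])
zl=np.sin(t)*L-np.cos(t)*Z;ol=ori(np.cos(t)*L+np.sin(t)*Z,zl)
env.goto(np.array([.611,-.302,.045])-.15*zl,R2q(ol));o=st()
w=snap('wrist','w2.png');print('lh',spotter.search_frame('wrist','lifter_handle')[:3])
a=snap('scene','s2.png');b=snap('side','d2.png')
for l in('liner','brick','tray_handle'): print(l,spotter.search_frame('side',l)[:2],spotter.search_frame('scene',l)[:2])
for n,y in(('+',.049),('-',-.049)):
    P=CO+y*CY+.004*Z;print(n,proj('side',P),proj('scene',P),P)
a=a[130:230,220:340];b=b[130:250,180:320]
r=lambda x:cv2.resize(x,(390,300),interpolation=cv2.INTER_CUBIC)
cv2.imwrite('pics/m2.png',np.vstack([np.hstack([r(a),r(b)]),np.hstack([r(w),r(w)*0])])[:,:,::-1])
E
python3 f.py
```

```text
t10.13 pos[0.57   0.2136 0.3046] F[-0.4  0.4 -0.2] gap0.996 gf0.0
t12.37 pos[ 0.6068 -0.3968  0.1609] F[-0.5 -0.6 -0.1] gap1.001 gf0.0
lh [{'xy': [187.7, 87.4], 'p': 0.74}, {'xy': [256.9, 206.4], 'p': 0.69}, {'xy': [15.0, 319.6], 'p': 0.64}]
liner [] [{'xy': [284.5, 190.9], 'p': 0.93}, {'xy': [291.8, 146.6], 'p': 0.21}]
brick [{'xy': [274.1, 321.9], 'p': 0.73}, {'xy': [296.5, 286.0], 'p': 0.37}] [{'xy': [264.5, 174.6], 'p': 0.85}, {'xy': [290.4, 147.5], 'p': 0.61}]
tray_handle [{'xy': [246.7, 153.3], 'p': 0.59}] [{'xy': [292.4, 149.5], 'p': 0.77}]
+ [[234.52964264 205.82325475]] [[265.74197723 181.43551368]] [0.51260586 0.14329359 0.004     ]
- [[263.89548373 204.86986058]] [[285.94676678 195.26649655]] [0.60979414 0.13070641 0.004     ]
```

View pics/m2.png

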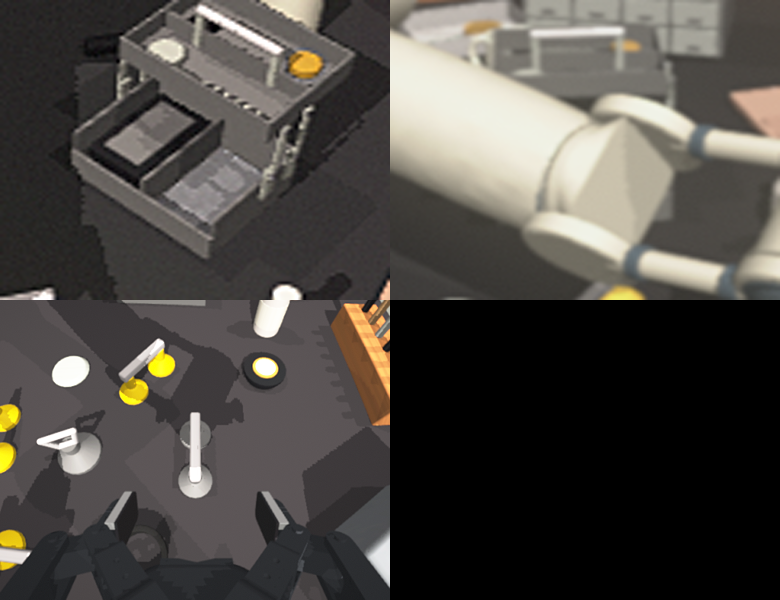

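View pics/w2.png

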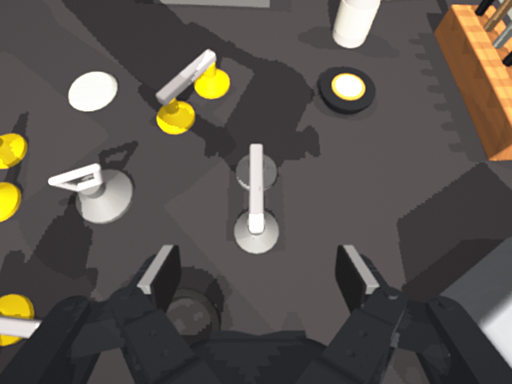

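The brick fills the left compartment (case +y) and the liner shows on the right at scene (285,191), so the target is case y = −49. In the wrist picture the grey lifter's bar runs from (256,146) to (257,229), with both cups grey, which confirms the choice.

```bash
cat > g.py <<'E'
from h import *
A=onz('wrist',(256.5,146),.052);B=onz('wrist',(257,229),.045)
print(A,B,np.linalg.norm(A-B),(A+B)/2,np.arctan2(*(A-B)[1::-1]))
for px in((257,173),(257,234)): print('cup',onz('wrist',px,.012))
E
python3 g.py
```

```text
[ 0.61286907 -0.25815182  0.052     ] [ 0.60864067 -0.34684194  0.045     ] 0.08906636422409167 [ 0.61075487 -0.30249688  0.0485    ] 1.5231562914685184
cup [ 0.61259767 -0.27062499  0.012     ]
cup [ 0.608675   -0.34403368  0.012     ]
```

```bash
cat >> h.py <<'E'
TH=np.radians(40);LY=1.523;LX=np.array([np.cos(LY),np.sin(LY),0]);LM=np.array([.6107,-.3045,0])
ZL=np.sin(TH)*LX-np.cos(TH)*Z;OL=R2q(ori(np.cos(TH)*LX+np.sin(TH)*Z,ZL))
ZC=np.sin(TH)*CX-np.cos(TH)*Z;OC=R2q(ori(np.cos(TH)*CX+np.sin(TH)*Z,ZC))
BAR=.015;SH=-.008
def pick(dz=0): return LM+SH*LX+(.045+dz)*Z-BAR*ZL
def plc(dx=0,dz=0): return CO-.049*CY+(SH+dx)*CX+(.053+dz)*Z-BAR*ZC
E
cat > i.py <<'E'
from h import *
env.goto(pick()-.10*ZL,OL)
print(env.move_l(pick(),.12,threshold=12));st()
env.clamp(40);st()
env.move_l(pick(.08),.12);o=st()
snap('wrist','w3.png')
for i in (plc(-.008,.036)-.12*ZC,plc(-.008,.036),plc()): print(env.ik(i,OC))
E
python3 i.py
```

```text
False
t14.10 pos[ 0.6101 -0.323   0.0577] F[-0.  -0.1  0.2] gap0.999 gf0.0
t14.75 pos[ 0.6098 -0.3222  0.0565] F[-0.8 -0.7 -0. ] gap0.148 gf44.3
t15.57 pos[ 0.6097 -0.322   0.1357] F[-0.4 -0.3 -3.1] gap0.150 gf44.1
[-0.35063268  0.09684239  1.46840229  0.68645279  1.71699417 -0.16753659]
[-0.22168326  0.13775093  1.5917359   0.69613608  1.5085734  -0.17293079]
[-0.20811012  0.17219328  1.62149304  0.70155276  1.45084414 -0.20415234]
```

View pics/w3.png

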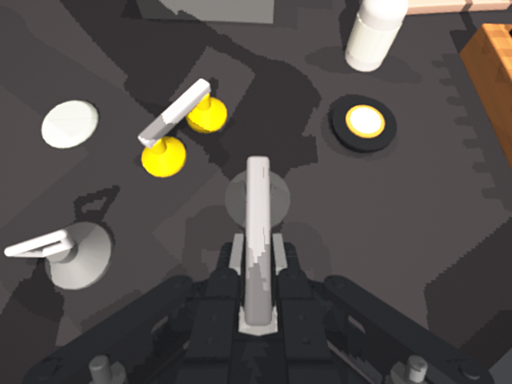

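```bash
python3 - <<'E'
from h import *
o=monitor.get_obs();p=np.array(o['tool_pos']);G=p+BAR*ZL
A=onz('wrist',(258,157),G[2]+.007);B=onz('wrist',(259,310),G[2]+.007)
B2=onz('wrist',(259,325),G[2]-.007)
print(G,[((x-G)@LX).round(4) for x in(A,B,B2)],A,B)
C=onz('wrist',(258,200),G[2]-.04);print('farcup',(C-G)@LX)
E
```

```text
[ 0.60999304 -0.31227286  0.12357505] [np.float64(0.0591), np.float64(-0.0278), np.float64(-0.0358)] [ 0.6138485  -0.25331984  0.13057505] [ 0.61013671 -0.34013319  0.13057505]
farcup 0.04834033064692296
```

```bash
sed -i 's/SH=-.008/SH=-.012/' h.py; cat > j.py <<'E'
from h import *
p=np.array(monitor.get_obs()['tool_pos']);env.move_l(p+.06*Z,.15)
env.goto(plc(-.005,.038)-.12*ZC,OC);st()
print(env.move_l(plc(-.005,.038),.08,threshold=10));st()
a=snap('scene','s4.png');w=snap('wrist','w4.png')
r=lambda x:cv2.resize(x,(400,300),interpolation=cv2.INTER_CUBIC)
cv2.imwrite('pics/m4.png',np.hstack([r(a[115:235,200:360]),r(w)])[:,:,::-1])
E
python3 j.py
```

```text
t17.48 pos[0.5968 0.0269 0.1942] F[ 0.3  0.3 -1.8] gap0.156 gf44.1
True
t18.28 pos[0.6001 0.0625 0.1494] F[ 0.2 -0.6 -2.3] gap0.150 gf43.4
```

View pics/m4.png

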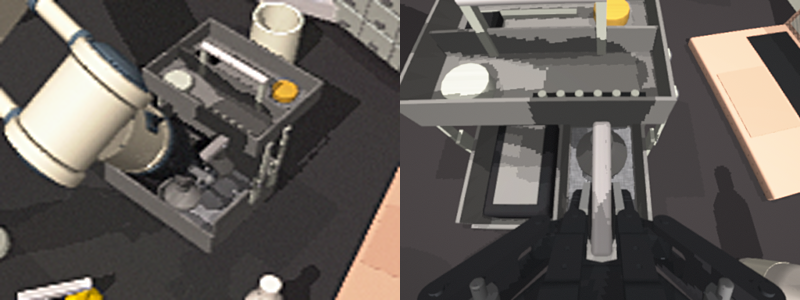

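It stopped at the bar end touching the tray's front edge: my slanted entry was too high. I'll back out, lower, and enter horizontally under the tray.

```bash
cat > k.py <<'E'
from h import *
p=np.array(monitor.get_obs()['tool_pos']);env.move_l(p-.03*ZC,.1);st()
env.move_l(plc(-.105,.045),.12);st()
p=np.array(monitor.get_obs()['tool_pos']);G=p+BAR*ZC
a=snap('scene','s5.png');w=snap('wrist','w5.png')
print(spotter.search_frame('wrist','lifter_handle')[:2],proj('wrist',[G+s*CX+.007*Z for s in(-.033,.012,.057)]).round(0).tolist())
r=lambda x:cv2.resize(x,(400,300),interpolation=cv2.INTER_CUBIC)
cv2.imwrite('pics/m5.png',np.hstack([r(a[115:235,200:360]),r(w)])[:,:,::-1])
E
python3 k.py
```

```text
t18.82 pos[0.598  0.0428 0.174 ] F[ 0.9 -0.1 -2. ] gap0.151 gf43.3
t19.58 pos[0.5938 0.0053 0.1101] F[ 0.5  1.2 -2.3] gap0.154 gf43.3
[{'xy': [258.1, 219.1], 'p': 0.59}] [[256.0, 322.0], [256.0, 233.0], [256.0, 161.0]]
```

View pics/m5.png

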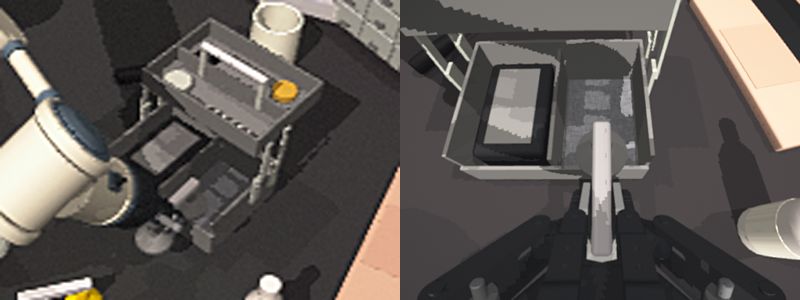

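```bash
cat > l.py <<'E'
from h import *
hit=env.move_l(plc(-.004,.042),.08,threshold=10);st()
if hit: print('hit');raise SystemExit
hit=env.move_l(plc(0,.008),.05,threshold=10);st()
if hit: print('hit2');raise SystemExit
print(env.move_l(plc(0,-.006),.01,threshold=3));o=st()
print(np.array(o['tool_pos'])-plc())
a=snap('scene','s6.png');w=snap('wrist','w6.png')
r=lambda x:cv2.resize(x,(400,300),interpolation=cv2.INTER_CUBIC)
cv2.imwrite('pics/m6.png',np.hstack([r(a[115:235,200:360]),r(w)])[:,:,::-1])
E
python3 l.py
```

```text
t21.15 pos[0.6066 0.1048 0.1065] F[-0.1 -0.7 -1.4] gap0.152 gf43.3
t21.98 pos[0.6072 0.1093 0.0728] F[-0.2 -0.3 -1.8] gap0.151 gf43.3
True
t22.74 pos[0.607  0.1095 0.0663] F[0.1 0.5 4.3] gap0.152 gf44.1
[3.01604402e-06 2.52798846e-04 1.81577672e-03]
```

View pics/m6.png

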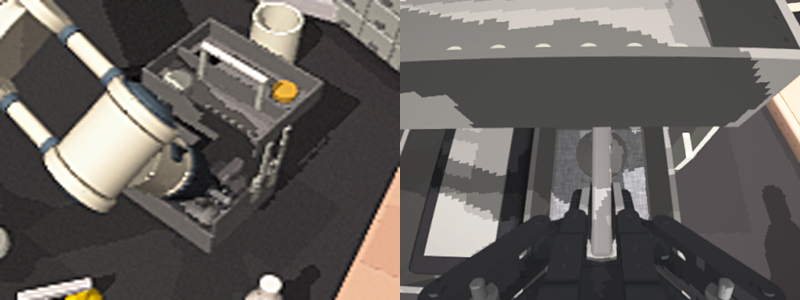

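```bash
cat > n.py <<'E'
from h import *
print(env.move_l(plc(0,-.003),.01,threshold=4));st()
env.clamp(20);st()
env.ungrasp();o=st()
E
python3 n.py
```

```text
True
t23.07 pos[0.6072 0.1096 0.0662] F[-2.3 -0.8  4.1] gap0.155 gf44.3
t23.28 pos[0.6072 0.1097 0.0661] F[-1.1 -2.1  5.7] gap0.154 gf44.3
t23.82 pos[0.6053 0.1105 0.0645] F[-5.2  1.3 -0. ] gap0.791 gf24.0
```

```bash
cat > o.py <<'E'
from h import *
p=np.array(monitor.get_obs()['tool_pos'])
for s in(.01,.02,.03,.045): env.move_l(p-s*ZC,.04);st()
env.move_l(p-.17*ZC,.15);st()
w=snap('wrist','w7.png');a=snap('scene','s7.png')
for l in('lifter','liner'): print(l,spotter.search_frame('scene',l)[:4])
r=lambda x:cv2.resize(x,(400,300),interpolation=cv2.INTER_CUBIC)
cv2.imwrite('pics/m7.png',np.hstack([r(a[115:235,200:360]),r(w)])[:,:,::-1])
print(proj('wrist',[CO-.049*CY+.06*Z+d*CX for d in(-.045,0,.045)]).round(0).tolist())
E
python3 o.py
```

```text
t24.20 pos[0.6035 0.1054 0.0698] F[ 4.4  7.2 -7.7] gap0.818 gf17.9
t24.60 pos[0.6004 0.0996 0.075 ] F[ -1.8   9.1 -13.8] gap0.900 gf17.8
t25.00 pos[0.6035 0.091  0.0881] F[ 0.9 -0.4 -0.7] gap1.003 gf0.0
t25.52 pos[0.6018 0.0815 0.0992] F[-0.5  0.2  0.4] gap1.001 gf0.0
t26.51 pos[0.591  0.0025 0.1937] F[ 0.7 -0.4  0.7] gap1.001 gf0.0
lifter [{'xy': [218.6, 234.1], 'p': 0.74}, {'xy': [285.3, 193.0], 'p': 0.73}, {'xy': [139.8, 221.8], 'p': 0.65}, {'xy': [126.5, 276.5], 'p': 0.55}]
liner []
[[260.0, 204.0], [260.0, 166.0], [259.0, 133.0]]
```

View pics/m7.png

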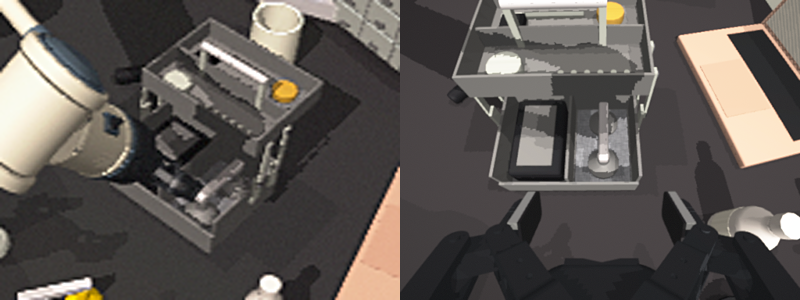

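```bash
cat > p.py <<'E'
from h import *
p=np.array(monitor.get_obs()['tool_pos']);env.move_l(p+.12*Z,.25)
T=np.array([.5707,.2128,.2059])
env.goto(T+.1*Z,DOWN);st()
snap('wrist','w8.png');print(spotter.search_frame('wrist','tray_handle')[:2],proj('wrist',T-.009*Z))
print(env.move_l(T,.1,threshold=10));st()
env.clamp(60);st()
qs=np.linspace(1.6,.12,12)
for i,q in enumerate(qs):
    if env.move_l(arc(q),.08,threshold=30): print('stop',q);st();break
    if i%3==0: st()
else:
    print(env.move_l(arc(0)-.002*Z,.02,threshold=10));st()
E
python3 p.py
```

```text
t28.34 pos[0.5706 0.2122 0.3042] F[0.6 0.2 1. ] gap1.001 gf0.0
[{'xy': [260.7, 174.0], 'p': 0.97}] [[259.76257362 198.90891202]]
False
t29.59 pos[0.571  0.2129 0.207 ] F[-0.2  0.3  0. ] gap1.000 gf0.0
t30.27 pos[0.5707 0.2127 0.2061] F[ 0.2 -0.3  0.7] gap0.115 gf58.4
t30.52 pos[0.5702 0.2084 0.2063] F[-2.4  1.4  2.6] gap0.114 gf58.7
t31.32 pos[0.5667 0.18   0.201 ] F[-5.  -4.6  4.6] gap0.115 gf59.2
t32.12 pos[0.5637 0.1559 0.1841] F[-2.8 -5.8  0. ] gap0.114 gf58.9
t32.92 pos[0.5618 0.1417 0.1613] F[ 0.6 -3.8 -3.6] gap0.117 gf58.5
True
t33.92 pos[0.5613 0.1371 0.1363] F[-0.8  0.7  6.4] gap0.116 gf59.4
```

```bash
cat > q.py <<'E'
from h import *
env.move_l(CO+.1345*Z,.02,threshold=8);st()
env.ungrasp();st()
env.move_l(CO+.26*Z,.15);st()
env.move_j([1.22,.091,1.231,0,1.82,-.057]);env.dwell(.3);st()
a=snap('scene','s9.png');b=cv2.imread('pics/s0.png')[:,:,::-1]
print('handle',spotter.search_frame('scene','tray_handle')[:1])
m=(cv2.absdiff(a,b).max(2)>45).astype('uint8');m=cv2.morphologyEx(m,cv2.MORPH_OPEN,np.ones((2,2)))
n,_,s,c=cv2.connectedComponentsWithStats(m);print([(s[i].tolist()) for i in range(1,n) if s[i][4]>8])
b2=cv2.imread('pics/d0.png')[:,:,::-1];a2=snap('side','d9.png')
m=(cv2.absdiff(a2,b2).max(2)>45).astype('uint8');m=cv2.morphologyEx(m,cv2.MORPH_OPEN,np.ones((2,2)))
n,_,s,c=cv2.connectedComponentsWithStats(m);print([(s[i].tolist()) for i in range(1,n) if s[i][4]>8])
E
python3 q.py
```

```text
t34.17 pos[0.5614 0.1371 0.1363] F[-3.6 -3.7  6.7] gap0.120 gf59.6
t34.88 pos[0.5612 0.137  0.1345] F[0.1 0.3 0.3] gap1.002 gf0.0
t35.87 pos[0.5609 0.137  0.2587] F[0.4 0.3 0.1] gap0.998 gf0.0
t38.27 pos[0.1743 0.574  0.2562] F[-0.5 -0.7 -0. ] gap0.999 gf0.0
handle [{'xy': [275.2, 171.7], 'p': 0.67}]
[[195, 269, 29, 37, 298], [218, 277, 10, 10, 63]]
[[291, 264, 19, 44, 391], [287, 278, 8, 10, 57]]
```

Only the lifter's original spot has changed between the start and end pictures. The tray looks as it did when closed, and nothing else moved.

```bash
python3 -c "
from h import *
print(workorder.sign_off())"
```

```text
the job is handed in; nothing more can be done
None
```

The grey lifter stands upright in the empty compartment, the tray was lowered by its handle and is fully closed, nothing else on the desk moved, and I handed the job in at about 38 s; on the way in, the lifter's bar brushed the raised tray's front edge once (stopped at the 10 N contact limit), and on release the opening fingers touched the compartment walls lightly.

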